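# Angle the display bar past the post into the case's bay

## Task

Put the long walnut display bar away in the open bay of the walnut case: pushing it over the table with the fingertips, without picking it up, work one end into the bay, then push the other end round behind the short brass post, until the bar lies home along the bay's back wall at both ends. Leave the loupe, bracelet, watch head and pliers where they lie, and take the hand clear at the end.

Things in the scene. Friction and masses are not known exactly. Their poses are not given: they have to be found in the camera images.
- case: Fixed walnut case; an open-topped, floorless bay faces the robot. Origin: table height, foot of the middle of the bay's back wall, inner face; x points from the bay into the case (away from the robot), y left, z up. The bay spans x -135 (open mouth) to 0, y -125 to 125 mm. Side walls 12 mm thick, 28 high; back wall and glass-lidded case behind it (x 0 to 174) 34 high.
- post: Fixed upright brass post in the bay's mouth, 16 mm diameter, 35 high; origin: centre of its foot. In the case's frame it stands at x -140, y -73 or +73 mm (the side changes); the mirrored place has only a flush brass socket plate that stops nothing. The gap from the post to the farther side wall is 190 mm, less than the bar's length.
- bar: Long walnut display bar with steel end bands and low brass studs: 200 mm long, 18 wide, 24 high, 0.08 to 0.17 kg, loose on the table. Origin: centre of its underside; x along its length, z up. Starts on the robot's side of the post, roughly parallel to the bay's back wall. Slides and turns under dry friction at a light push.
- bar_end_a (a point): Centre of the bar's end face at its own +x end, 12 mm above its underside (half its height).
- bar_end_b (a point): Centre of the bar's end face at its own -x end, 12 mm above its underside.
- loupe: Loose brass jeweller's loupe standing upright, 38 mm in diameter, 38 mm high; origin centre of its underside. Leave alone.
- bracelet: Loose rigid closed steel link bracelet standing on its edge as an oval, 71 by 57 mm, 18 mm high; origin at the centre of the oval, table height. Leave alone.
- watch: Loose red plastic watch head, 42 mm disc, 52 mm over its lugs, 11 mm high, lying face up; origin centre of its underside. Leave alone.
- pliers: Loose small pliers with orange handles, 140 mm long, 53 mm wide, 11 mm high, lying flat; origin at the pivot, jaws along its +x (to 49 mm), handles along -x (to -91 mm). Leave alone.
Things that resemble listed ones, but are neither listed nor needed, are in the scene too. What is meant by the bar is not purple, and is the larger of those in its own colour.

How it is judged:
On the way:
1. one end of the bar is well inside the bay while its other end is still outside, at or in front of the post (((x of bar_end_a in the frame of case between -0.1 and 0 m and y of bar_end_a in the frame of case between -0.125 and 0.125 m and x of bar_end_b in the frame of case below -0.14 m) or (x of bar_end_b in the frame of case between -0.1 and 0 m and y of bar_end_b in the frame of case between -0.125 and 0.125 m and x of bar_end_a in the frame of case below -0.14 m))), for 0.1 s.
At the end, for the whole second after the job is handed in: The bar lies flat and at rest in the bay, behind the post, along the back wall: the middle of each end face is within 20 mm of the back wall (9 mm when touching, so a gap of at most 11 mm at either end) and between the side walls (x of bar_end_a in the frame of case between -0.02 and 0 m and y of bar_end_a in the frame of case between -0.125 and 0.125 m and x of bar_end_b in the frame of case between -0.02 and 0 m and y of bar_end_b in the frame of case between -0.125 and 0.125 m and height (world z) of bar below 0.004 m and angle between bar's own z axis and vertical below 0.1 rad and linear speed of bar below 0.01 m/s).
It fails at once if the bar is lifted (its underside's centre more than 10 mm off the table) or tipped over (height (world z) of bar above 0.01 m or angle between bar's own z axis and vertical above 0.35 rad).
It fails at once if the loupe, bracelet, watch head or pliers is moved more than 20 mm or lifted (distance of any of loupe, bracelet, watch, pliers from where it was at the start of the episode above 0.02 m or height (world z) of any of loupe, bracelet, watch, pliers above 0.012 m).
It also fails if it takes over 72 s, if anything falls off the work surface, if the arm or the gripper's body presses on something with over 40 N, if the wrist force passes 120 N, or if a joint passes its speed limit or range.

## Robot

A 6-joint arm with a two-finger parallel gripper is mounted at the origin on the work surface. World frame = base frame: x ahead of the robot, y to its left, z up, the work surface at z = 0. Lengths are in m, angles in rad, forces in N, time in s.
With the tool pointing down it reaches from about 0.3 to 0.875 m from the base axis. Payload 6.4 kg.
Tool frame: the origin (TCP) lies at the very end of the fingers, on their centre line; the grasp point (between the pads) lies 19 mm behind it; z points along the fingers, y is the line along which they close (so a half turn about z gives the same grasp; the last joint's range is limited). The gripper opens to 88 mm and grips with 3 to 60 N. Pads are 18 mm wide; open, the fingers measure 123 mm over their backs; the gripper's body (75 mm by 187 mm) begins 45 mm behind the grasp point.
Start: joints at [1.023, 0.181, 1.607, -0, 1.354, -0.206], TCP at [0.193, 0.542, 0.239] pointing down, gripper open.
Joint ranges: [-2.99, 2.99], [-0.89, 2.07], [0.3, 2.58], [-1.14, 4.28], [0, 2.63], [-3.12, 3.12]. Speed limits (rad/s): [2.57, 2.57, 3.01, 3.14, 3.14, 3.14].

## Interface

Orientations are given as a unit quaternion [w, x, y, z].
In Python, from station import arm, solve_ik, eyes, spotter gives the robot as it stands. The module is installed in compiled form; this text tells all that it offers. Calls block until the motion is done:
- arm.movep(position, orientation): joint-space move of the TCP to a pose.
- arm.move_straight(position, ori=None, speed=0.15): straight line of the TCP; ori=None keeps the orientation; speed is the mean speed in m/s.
- arm.movej(angles): joint-space move.
- arm.ungrasp() and arm.grasp(): open the fingers fully, or close them until they stop; the grip force is fixed at half the most.
- arm.sleep(seconds).
- solve_ik(position, orientation): joint angles nearest the present ones, or None.
- eyes.capture(name): name is "side" or "top"; returns a dict with "img" (420x560x3 uint8, red, green, blue), "fx", "fy", "cx", "cy" (pixels), "k1" (the pictures are not rectified: a ray, as slopes to the right and down, at radius r is drawn at 1 + k1 r^2 times it, then the intrinsics apply), "rvec" (rotation vector, rad) and "tvec" (3), from world to camera coordinates, as OpenCV has them. Camera axes: x right, y down, z forward; pixel columns grow to the right and rows downward; lengths in m; the calibration is good to about 2 mm. A picture is of the moment at which its call begins. There is no depth.
A pose or a line that the arm cannot do raises arm.IKError and nothing moves.
- arm.sign_off(): hands the job in; it is judged then, once.
Trained networks look in a picture, given as the dict that the camera call returned (one of the last four; its "shot" number tells which), for a name from the list of things; names that differ only in an ending like _2 or _b are one class to them, and where a whole thing is asked for, a point or a joint stands for the part that bears it (a point fixed in the world has none). Each returns a list of dicts, best first, with "conf" (0 to 1); they miss things now and then, are a little off and sometimes report something else, mostly with a low value. They report only what shows in the picture. A call takes as long as a camera call. They do not tell look-alikes from the thing itself.
- spotter.outline_of(picture, name): "region" (420x560 bool, what is visible of it) and "bbox" ([left, top, width, height] in pixels, round what is visible of it).
Readings, each from a call of its own:
- arm.current_clock(): time.
- arm.current_joints(): joint angles.
- arm.current_qd(): joint speeds.
- arm.current_joint_torque(): joint torques, N m.
- arm.current_tcp_pos(): TCP position.
- arm.current_eef_rot(): TCP orientation.
- arm.current_wrist_force(): force on the tool from outside, world axes, zero at the start.
- arm.current_torque(): the same for the moment, N m.
- arm.current_grip_width(): opening from 0.0 (shut) to 1.0 (fully open).
- arm.current_finger_force(): force on a finger pad.
Only numpy, scipy, OpenCV 4.12 (cv2) and the standard library are available. Lean on these libraries where they do the work, as an engineer would, in place of code of your own. Each camera call takes 0.05 s, during which the arm holds its last target. There are 200 camera calls.

## Working session

There is one attempt and no reset: what is moved stays moved. The work goes in short steps, each a Python script; the robot and the scene stay as the last script left them, time stands still between calls to the robot, and variables do not carry over. Pictures are saved under pics/ and viewed, at most 10 in all, crops included, and the job is handed in when it is done.

```bash
mkdir -p pics; cat > h.py <<'E'
from station import arm, solve_ik, eyes, spotter
import numpy as np, cv2
def pose(p):
    R=cv2.Rodrigues(np.array(p["rvec"],float))[0]; t=np.array(p["tvec"],float).ravel(); return R,t
def ground(p,uv,z=0.):
    """pixels -> world xy on plane z"""
    R,t=pose(p); uv=np.atleast_2d(np.array(uv,float))
    d=(uv-[p["cx"],p["cy"]])/[p["fx"],p["fy"]]
    u=d.copy()
    for _ in range(20): u=d/(1+p["k1"]*(u**2).sum(1,keepdims=True))
    r=np.c_[u,np.ones(len(u))]@R; C=-R.T@t
    return (C+r*((z-C[2])/r[:,2])[:,None])[:,:2]
def proj(p,X):
    R,t=pose(p); X=np.atleast_2d(X)@R.T+t; s=X[:,:2]/X[:,2:]
    s=s*(1+p["k1"]*(s**2).sum(1,keepdims=True)); return s*[p["fx"],p["fy"]]+[p["cx"],p["cy"]]
def save(p,n,crop=None,k=1):
    im=p["img"][:,:,::-1]
    if crop: l,t,w,h=crop; im=im[t:t+h,l:l+w]
    cv2.imwrite("pics/"+n,cv2.resize(im,None,fx=k,fy=k,interpolation=cv2.INTER_CUBIC))
E
python3 - <<'E'
from h import *
for c in ("top","side"):
    p=eyes.capture(c); save(p,c+"0.png",k=1.4)
    R,t=pose(p); print(c,-R.T@t,p["fx"],p["k1"])
    for n in ("case","post","bar","loupe","bracelet","watch","pliers"):
        for o in spotter.outline_of(p,n)[:4]:
            v,u=np.nonzero(o["region"]); r=cv2.minAreaRect(np.c_[u,v].astype(np.float32))
            print(c,n,round(o["conf"],2),o["bbox"],ground(p,[[u.mean(),v.mean()]]).round(3).tolist(), ground(p,cv2.boxPoints(r),0.024 if n=="bar" else 0).round(3).tolist() if n in("bar","case") else "")
E
```

```text
top [0.20016016 0.02089306 1.19990672] 436.84031154939566 -0.025206380882768293
top case 0.96 [240.7, 72.6, 109.6, 118.6] [[0.758, -0.004]] [[0.558, 0.158], [0.886, 0.136], [0.854, -0.16], [0.53, -0.122]]
top case 0.51 [170.3, 152.4, 24.1, 22.3] [[0.594, 0.335]] [[0.6, 0.377], [0.635, 0.329], [0.579, 0.291], [0.545, 0.338]]
top case 0.28 [405.0, 181.1, 13.3, 11.1] [[0.559, -0.331]] [[0.554, -0.305], [0.587, -0.335], [0.564, -0.358], [0.532, -0.327]]
top bar 0.77 [258.3, 203.1, 68.6, 17.7] [[0.469, 0.017]] [[0.461, 0.111], [0.485, 0.11], [0.467, -0.086], [0.442, -0.083]]
top bar 0.72 [201.5, 252.4, 46.9, 5.7] [[0.333, 0.189]] [[0.326, 0.251], [0.349, 0.122], [0.335, 0.119], [0.312, 0.248]]
top bar 0.71 [104.0, 262.3, 74.8, 24.8] [[0.269, 0.407]] [[0.278, 0.506], [0.301, 0.503], [0.256, 0.298], [0.234, 0.302]]
top loupe 0.77 [405.7, 176.5, 16.1, 16.3] [[0.56, -0.333]] 
top bracelet 0.51 [168.0, 155.6, 25.2, 20.6] [[0.593, 0.332]] 
top watch 0.57 [176.3, 195.9, 17.3, 18.0] [[0.464, 0.314]] 
top pliers 0.68 [407.3, 234.8, 24.0, 45.2] [[0.35, -0.354]] 
top pliers 0.35 [406.1, 179.7, 12.7,
[... 329 characters left out ...]
[[0.268, 0.404]] [[0.299, 0.515], [0.259, 0.301], [0.237, 0.305], [0.28, 0.517]]
side bar 0.66 [277.2, 194.5, 24.3, 52.2] [[0.466, 0.002]] [[0.487, 0.128], [0.463, -0.093], [0.437, -0.081], [0.464, 0.137]]
side bar 0.65 [328.4, 251.9, 14.9, 42.3] [[0.33, 0.18]] [[0.353, 0.131], [0.337, 0.124], [0.31, 0.27], [0.325, 0.276]]
side bar 0.2 [316.2, 145.5, 37.7, 14.3] [[0.356, -0.363]] [[0.419, -0.317], [0.417, -0.372], [0.291, -0.332], [0.297, -0.279]]
side loupe 0.49 [265.0, 140.3, 14.5, 14.7] [[0.555, -0.361]] 
side bracelet 0.69 [207.2, 290.4, 23.8, 31.1] [[0.586, 0.321]] 
side watch 0.65 [262.7, 299.2, 23.0, 17.6] [[0.461, 0.308]] 
side pliers 0.66 [316.1, 145.8, 39.1, 14.4] [[0.347, -0.363]]
```

View pics/top0.png

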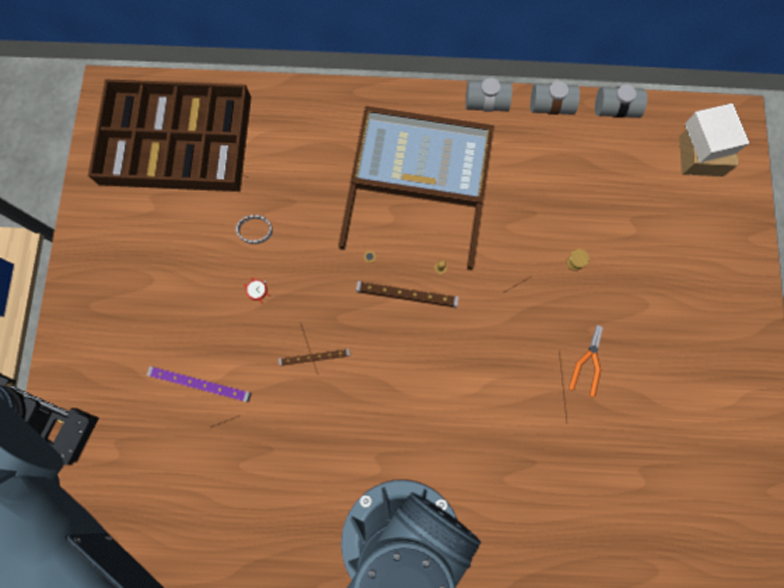

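```bash
python3 - <<'E'
from h import *
p=eyes.capture("top"); save(p,"topc.png",(230,65,130,170),3.5)
E
```

```text
(no output)
```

View pics/topc.png

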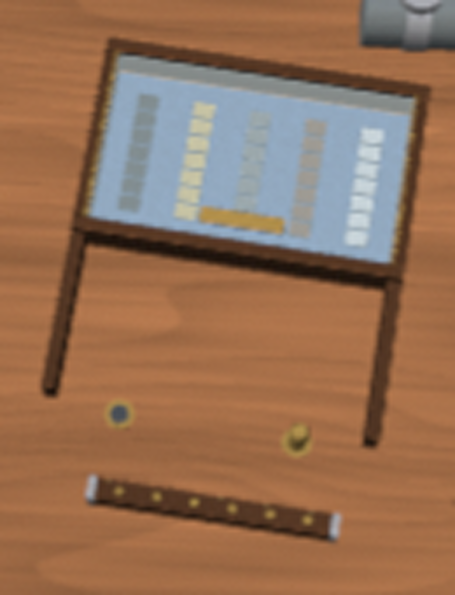

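The walnut bar near the case, px (291,210), is the larger walnut one. Its look-alikes are the small walnut bar at px (224,255) and the purple bar at px (141,274), so I take (291,210). The crop confirms it. The post stands on the right, px (315,190), i.e. case y = -73, and the flush socket is at px (264,183).

```bash
cat >> h.py <<'E'
import json,os
from scipy.optimize import minimize
from scipy.spatial.transform import Rotation as Ro
def fit2(A,B):
    a=A-A.mean(0); b=B-B.mean(0)
    th=np.arctan2((a[:,0]*b[:,1]-a[:,1]*b[:,0]).sum(),(a*b).sum()); R=r2(th)
    return th,B.mean(0)-R@A.mean(0)
def r2(t): return np.array([[np.cos(t),-np.sin(t)],[np.sin(t),np.cos(t)]])
if os.path.exists("case.json"): CT,CX,CY=json.load(open("case.json")); CO=np.array([CX,CY])
def w(c): return r2(CT)@np.array(c,float)+CO      # case -> world
def c_(x): return (np.atleast_2d(x)-CO)@r2(CT)      # world -> case
def barfit(p,g):
    """g: guess (x,y,theta) in case frame, theta of bar axis measured from case +y toward +x"""
    best=None
    for o in spotter.outline_of(p,"bar"):
        v,u=np.nonzero(o["region"]); q=c_(ground(p,[[u.mean(),v.mean()]],.012))[0]
        d=np.hypot(*(q-g[:2]))
        if d<.08 and (best is None or d<best[0]): best=(d,o["region"],q)
    if best is None: return None
    S=4; m=cv2.resize(best[1].astype(np.float32),None,fx=S,fy=S,interpolation=cv2.INTER_LINEAR)
    def cost(s):
        d=np.array([np.sin(s[2]),np.cos(s[2])]); n=np.array([d[1],-d[0]])
        P=[np.r_[w(np.array(s[:2])+i*.1*d+j*.009*n),z] for i in(-1,1) for j in(-1,1) for z in(0,.024)]
        uv=(proj(p,P)+.5)*S-.5
        k=np.zeros(m.shape,np.float32); cv2.fillConvexPoly(k,cv2.convexHull(np.round(uv*16).astype(np.int32)),1.,cv2.LINE_AA if 0 else 8,4)
        return np.abs(k-m).sum()/S/S
    rs=[minimize(cost,[*best[2],g[2]+a],method="Nelder-Mead",options=dict(initial_simplex=np.array([*best[2],g[2]+a])+np.array([[0,0,0],[.01,0,0],[0,.01,0],[0,0,.15]]),xatol=1e-4,fatol=.05)) for a in(-.2,0,.2)]
    r=min(rs,key=lambda r:r.fun); s=r.x; d=np.array([np.sin(s[2]),np.cos(s[2])])
    print("bar c mm",(s[:2]*1e3).round(1),"ang deg",np.degrees(s[2]).round(1),"L",((s[:2]+.1*d)*1e3).round(),"R",((s[:2]-.1*d)*1e3).round(),"mis",round(r.fun),"of",round(best[1].sum()),"t",round(arm.current_clock(),1))
    return s
def q(yaw): return (Ro.from_euler("z",yaw)*Ro.from_euler("x",np.pi)).as_quat(scalar_first=True)
def yawc(f):
    """yaw so that the tool y line (wide side of shut fingers) lies along case direction f (deg from +y toward +x)"""
    y=CT-np.radians(f); return (y+np.pi/2)%np.pi-np.pi/2
def push(pts,f,speed=.06,z=.007,up=.08,vin=.15):
    pts=[w(np.array(a)/1e3) for a in pts]; o=q(yawc(f))
    arm.movep([*pts[0],up],o); arm.move_straight([*pts[0],z],speed=vin)
    for a in pts[1:]:
        arm.move_straight([*a,z],speed=speed)
        print("tcp",(c_(arm.current_tcp_pos()[:2])[0]*1e3).round(),"F",np.round(arm.current_wrist_force(),1))
    arm.move_straight([*pts[-1],up],speed=.2)
E
python3 - <<'E'
from h import *
p=eyes.capture("top")
px=lambda a:(np.array(a)+.5)/3.5-.5+[230,65]
A=np.array([[-135,131],[-135,-131],[174,137],[174,-137],[-140,-73],[-140,73]])/1e3
B=np.vstack([ground(p,px([[50,392],[371,443]]),.028),ground(p,px([[110,42],[428,90]]),.034),ground(p,px([[297,443],[119,413]]),0)])
th,t=fit2(A,B); print(np.degrees(th),t,"resid mm",((A@r2(th).T+t-B)*1e3).round(1).tolist())
json.dump([th,*t],open("case.json","w"))
import h; h.CT,h.CO=th,t
s=barfit(p,[-.2,0,0])
s=barfit(eyes.capture("side"),s)
print(arm.current_clock(), arm.current_eef_rot())
E
```

```text
-6.610412152528032 [0.67290815 0.00259764] resid mm [[1.6, 1.9], [0.9, -1.1], [1.9, 1.9], [1.2, -2.4], [-2.1, 0.2], [-3.4, -0.6]]Traceback (most recent call last):
  File "<stdin>", line 10, in <module>
  File "h.py", line 36, in barfit
    d=np.hypot(*(q-g[:2]))
                   ~^^^^
TypeError: 'NoneType' object is not subscriptable
```

```bash
python3 - <<'E'
from h import *
s=barfit(eyes.capture("top"),[-.2,0,0]); s2=barfit(eyes.capture("side"),[-.2,0,0])
print(arm.current_clock())
E
```

```text
bar c mm [-206.6  -16.5] ang deg -0.4 L [-207.   84.] R [-206. -116.] mis 85 of 669 t 1.1
bar c mm [-208.5  -17.4] ang deg -0.4 L [-209.   83.] R [-208. -117.] mis 47 of 483 t 1.2
1.25
```

```bash
python3 - <<'E'
from h import *
arm.grasp(); print(arm.current_grip_width())
cor=np.array([-207,-57.])
P=[]
for a in np.radians([0,12,24,36,48]):
    d=np.array([np.sin(a),np.cos(a)]); n=np.array([d[1],-d[0]])
    P.append(cor+115*d-9*n+[-17.5,9 if a else 0])
P=[P[0]-[25,0]]+P[1:]
push(P,90,speed=.08,up=.06)
arm.move_straight([*w([-.33,-.02]),.15],speed=.3)
p=eyes.capture("top"); save(p,"a.png",(190,60,200,200),3); barfit(p,[-.176,-.03,np.radians(48)])
E
```

```text
0.004981379800994402
tcp [-210.   66.] F [-0.9  1.4 -0.4]
tcp [-186.   61.] F [-0.3 -0.6 -0.1]
tcp [-164.   50.] F [0.6 0.2 0.5]
tcp [-145.   35.] F [-0.4 -0.4 -0.1]
bar c mm [-120.8   15.3] ang deg 44.1 L [-51.  87.] R [-190.  -57.] mis 276 of 325 t 8.5
```

View pics/a.png

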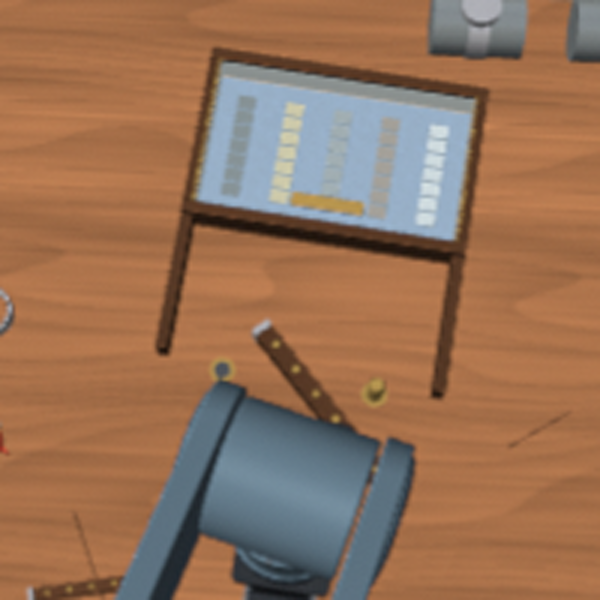

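The rotation worked: the left end is at crop (262,328), just inside the mouth, and the post at crop (375,390) is untouched. The arm hides the right end, so I'm moving it aside.

```bash
python3 - <<'E'
from h import *
arm.movep([*w([-.33,-.25]),.12],q(yawc(42)))
barfit(eyes.capture("top"),[-.16,-.03,np.radians(45)]); barfit(eyes.capture("side"),[-.16,-.03,np.radians(45)])
E
```

```text
bar c mm [-164.8  -31.3] ang deg 42.8 L [-97.  42.] R [-233. -105.] mis 88 of 510 t 10.1
bar c mm [-166.  -32.] ang deg 42.8 L [-98.  41.] R [-234. -105.] mis 67 of 718 t 10.2
```

```bash
python3 - <<'E'
from h import *
a=np.radians(42.8); d=np.array([np.sin(a),np.cos(a)]); R=np.array([-233.5,-105])
push([R-30*d,R+38*d,R+74*d],-47.2,speed=.07,up=.06)
arm.movep([*w([-.33,-.25]),.12],q(yawc(-47.2)))
g=[-.11,.028,a]
p=eyes.capture("top"); save(p,"b.png",(190,60,200,200),3); barfit(p,g); barfit(eyes.capture("side"),g)
E
```

```text
tcp [-208.  -77.] F [-0.1 -0.1 -0.3]
tcp [-183.  -50.] F [1.  0.3 0.5]
bar c mm [-100.9   26.7] ang deg 47.4 L [-27.  94.] R [-175.  -41.] mis 73 of 498 t 15.1
bar c mm [-102.1   25.2] ang deg 48.1 L [-28.  92.] R [-177.  -42.] mis 70 of 837 t 15.2
```

View pics/b.png

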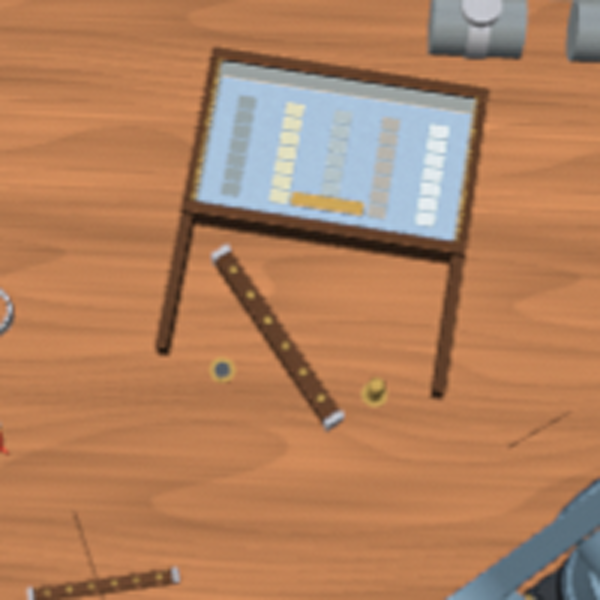

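Left end at case (-27,93), crop (222,253), inside the bay; right end (-176,-41), crop (333,420), left of the post and still in front of it. Next I push it a little further in, then swing the right end.

```bash
python3 - <<'E'
from h import *
a=np.radians(47.7); d=np.array([np.sin(a),np.cos(a)]); R=np.array([-176,-41.5])
push([R-25*d,R+8*d],-42.3,speed=.07,up=.06)
cor=np.array([-55,65.]); P=[]
for a in np.radians([47.7,38,29,20]):
    d=np.array([np.sin(a),np.cos(a)]); n=np.array([d[1],-d[0]])
    P.append(cor-125*d-9*n+[-17.5,9])
P[0]=P[0]+[-22,14]
push(P,90,speed=.07,up=.06)
arm.movep([*w([-.33,-.25]),.12],q(yawc(90)))
g=[-.07,.04,np.radians(22)]
p=eyes.capture("top"); save(p,"c.png",(190,60,200,200),3); barfit(p,g); barfit(eyes.capture("side"),g)
E
```

```text
tcp [-170.  -36.] F [-1.1  0.3 -0.9]
tcp [-157.  -19.] F [-1.1  0.4 -0.3]
tcp [-141.  -31.] F [-0.3  0.   0.4]
tcp [-123.  -41.] F [-0.5 -0.5 -0.3]
bar c mm [-63.4  27.8] ang deg 21.9 L [-26. 121.] R [-101.  -65.] mis 65 of 589 t 22.3
```

View pics/c.png

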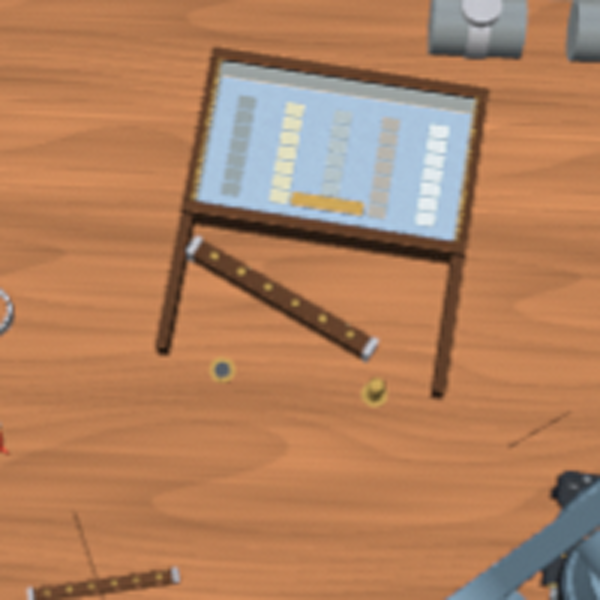

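The right end, crop (370,348), is now behind the post and the left end rests by the left wall. Next I push each end home against the back wall.

```bash
python3 - <<'E'
from h import *
push([[-143,-33],[-100,-42],[-65,-50],[-38,-50]],90,speed=.07,up=.06)
push([[-75,78],[-38,78]],90,speed=.06,up=.06)
arm.movep([*w([-.33,-.25]),.12],q(yawc(90)))
g=[-.01,.02,0]
p=eyes.capture("top"); save(p,"d.png",(190,60,200,200),3); barfit(p,g); barfit(eyes.capture("side"),g)
E
```

```text
tcp [-100.  -42.] F [-0.6  0.7 -0.9]
tcp [-65. -50.] F [-0.3 -0.6 -0.1]
tcp [-38. -50.] F [-0.3 -0.8 -0.6]
tcp [-38.  78.] F [ 0.4 -0.2 -0.7]
bar c mm [-10.5  20.7] ang deg 0.1 L [-10. 121.] R [-11. -79.] mis 58 of 644 t 30.4
bar c mm [-12.1   8.4] ang deg -0.6 L [-13. 108.] R [-11. -92.] mis 124 of 432 t 30.5
```

View pics/d.png

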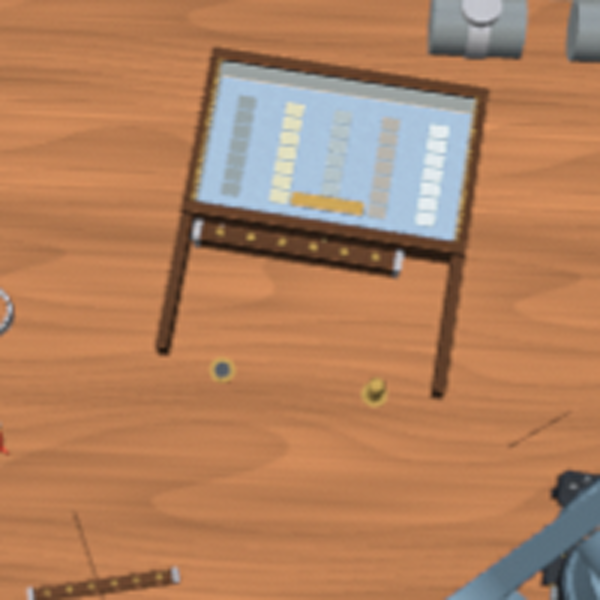

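The bar lies along the back wall, ends at crop (197,232) and (398,262), with about 2 mm of gap measured. One gentle, force-watched nudge at each end will confirm it is home, then I hand in.

```bash
python3 - <<'E'
from h import *
o=q(yawc(90))
for y in (-.05,.085):
    a=w([-.055,y]); arm.movep([*a,.06],o); arm.move_straight([*a,.007])
    arm.move_straight([*w([-.039,y]),.007],speed=.08)
    for x in np.arange(-.038,-.0305,.001):
        arm.move_straight([*w([x,y]),.007],speed=.03); F=np.linalg.norm(arm.current_wrist_force())
        if F>5: break
    print(y,x,F); b=w([-.055,y]); arm.move_straight([*b,.007],speed=.1); arm.move_straight([*b,.06],speed=.2)
arm.movep([*w([-.33,-.25]),.15],o)
g=[-.01,.02,0]; barfit(eyes.capture("top"),g); barfit(eyes.capture("side"),g)
E
```

```text
-0.05 -0.030999999999999993 7.280373714137491
0.085 -0.030999999999999993 7.326588870220201
bar c mm [-6.4 20.2] ang deg 0.1 L [ -6. 120.] R [ -6. -80.] mis 92 of 559 t 41.4
bar c mm [-7.5  9.4] ang deg -0.3 L [ -8. 109.] R [ -7. -91.] mis 143 of 414 t 41.5
```

```bash
python3 -c "
from h import *
print(arm.sign_off())"
```

```text
the job is handed in; nothing more can be done
None
```

The bar was pushed round behind the post and lies home along the bay's back wall at both ends; both ends met the wall at about 7 N, the hand is clear, and the job was handed in at about 42 s.

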